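Load the balance and click its draft door shut

TASK

Set the yellow-capped sample pot down upright in the middle of the balance's round pan (set it down, do not drop it), then swing the glass draft-shield door shut and press it gently until it clicks fully home on its catch, without slamming it or forcing it, and with the pot still standing there. Leave the white-capped pots and the beaker where they stand.

Things in the scene. Friction and masses are not known exactly. Their poses are not given: they have to be found in the camera images.
- balance: fixed balance with a glass box on it; origin under its base, x to its back, y left, z up (mm). Base 330x270, x -200..130, 60 high. Glass box: open front at x=-130, back x=70, inside y -127..127, walls 6, roof z 335 to 347 over all of it, so the pan is reached only through the front, the tool leaning back 35 to 40 degrees; black catch block at front right, z=190
- pan (a point): centre of the top of the round steel pan (110 diameter), 70 above the bench, 70 behind the open front of the glass box; axes as the balance
- draft_door (a joint): angle (rad) of the white-framed glass door: 0 shut, grows as the free edge swings towards the robot, 2.0 at most. Vertical hinge at the box's front left corner; 250 wide, 14 thick, z 65 to 331 above the bench; turns freely. A sprung ball catch on the free edge starts to resist at about 0.08 (some 15 N); pushed past about 0.03 it draws the door to 0 and holds it
- door_hinge (a point): point on the door's vertical hinge axis, at the door's top edge (331 above the bench), in the middle of its thickness; turns with the door: local -y runs along the door to its free edge, local -x out of its outer face (the one pushed to shut it), where a grey knob 16 long stands 12 from the free edge at z = 190
- door_edge (a point): top corner of the door's free edge, 250 from the hinge, in the middle of its thickness
- sample: sample pot to be weighed: upright cylinder 36 diameter, 100 high, yellow cap (top 18); origin at the centre of its underside, z up; 60 to 130 g
- pot_a: other pot, same size, white cap; origin under its centre; leave alone
- pot_b: other pot, same size, white cap; origin under its centre; leave alone
- beaker: bluish glass beaker, 68 diameter, 90 high; origin under its centre; leave alone

How it is judged:
By the outcome, as a careful person would: the job done as asked, in the order asked, and still so for the second after the job is handed in, with the robot touching nothing.
It also fails if it takes over 66 s, if anything falls off the work surface, if the arm or the gripper's body presses on something with over 40 N, if the wrist force passes 120 N, or if a joint passes its speed limit or range.

ROBOT

A 6-joint arm with a two-finger parallel gripper is mounted at the origin on the work surface. World frame = base frame: x ahead of the robot, y to its left, z up, the work surface at z = 0. Lengths are in mm, angles in rad, forces in N, time in s.
With the tool pointing down it reaches from about 275 to 750 mm from the base axis. Payload 10.2 kg.
Tool frame: the origin (TCP) lies between the finger pads; the fingertips stand 22 mm ahead of it and the grasp point (between the pads) lies 3 mm ahead of it (ctrl.nose_length is the distance from the TCP to the fingertips, in mm); y points along the fingers, z is the direction in which the jaws open and shut, and the axes are right-handed (so a half turn about y gives the same grasp; the last joint's range is limited). The gripper opens to 85 mm and grips with 20 to 120 N. Pads are 22 mm wide; open, the fingers measure 114 mm over their backs; the gripper's body (76 mm by 85 mm) begins 54 mm behind the grasp point. The pads swing forward as they close: fully open they stand 13 mm farther back than shut.
Start: joints at [-1.353, 0.313, 1.498, -0, 1.331, -0.223], TCP at [223.987, -474.828, 253.294] pointing down, gripper open.
Joint ranges: [-2.94, 2.94], [-0.97, 2.17], [0.19, 2.56], [-1.23, 4.37], [0.02, 3.11], [-2.88, 2.88]. Speed limits (rad/s): [2.39, 2.39, 3.01, 3.14, 3.14, 3.14].

INTERFACE

Orientations are given as a unit quaternion [w, x, y, z].
In Python, from rig import ctrl, eyes, models gives the robot as it stands.
- The arm moves only by the shell command python3 -m crank 'ROWS' [FORCE]. ROWS is JSON, a list of rows, each an object with "dp": the shift along the tool's x, y, z in mm, a list of three; "roll": the turn about the tool's y in rad; "gripper": the closure in counts, from 0 (fully open) to 255 (shut). A call has 1 to 10 rows; each row is the pose to reach, as a shift and turn from the pose commanded when the call began, along the tool's axes at that moment; what a row does not reach only later rows make up. A row lasts 1/12 s, in which the tool goes at most 41.7 mm and 7.16 degrees, less where a joint would pass 70% of its speed; a pose out of reach is approached as far as the arm can. A call with a gripper value outside its range is refused whole. The fingers move at their own pace and stop on an object; FORCE is the grip in N (left out, the last holds). Time passes only in rows, so rows that repeat a pose let the fingers close. It gives the time, the measured TCP pose, the force and the opening at its end, in the units of the state.
- ctrl.sense(): the state, without advancing time (a new reading comes with each control period).
- eyes.capture(name): name is "side" or "top" or "wrist"; returns a dict with "color" (400x640x3 uint8, red, green, blue), "fx", "fy", "cx", "cy" (pixels), "distortion" ([k1, k2, p1, p2, k3] as OpenCV has them; the pictures are not rectified), "R" (3x3) and "t" (3): a world point X has camera coordinates R X + t. Camera axes: x right, y down, z forward; pixel columns grow to the right and rows downward; lengths in mm; the calibration is good to about 2 mm. A picture is of the moment at which its call begins. There is no depth.
- ctrl.finish_job(): hands the job in, once; it reports no verdict.
Trained networks look in a picture, given as the dict that the camera call returned (one of the last four; its "shot" number tells which), for a name from the list of things; names that differ only in an ending like _2 or _b are one class to them, and where a whole thing is asked for, a point or a joint stands for the part that bears it (a point fixed in the world has none). Each returns a list of dicts, best first, with "confidence" (0 to 1); they miss things now and then, are a little off and sometimes report something else, mostly with a low value. They report only what shows in the picture. A call takes as long as a camera call.
- models.spot_in(picture, label): "extent" ([centre column, centre row, width, height] in pixels, round what is visible of it).
- models.spot_point(picture, label): "centre" ([column, row] in pixels: a listed point, or the origin of a listed thing).
The state is a dict: "time_s": time; "joints": joint angles; "dq": joint speeds; "tau": joint torques, N m; "eef_pos": TCP position; "ee_rot": TCP orientation; "force": force on the tool from outside, world axes, zero at the start; "wrist_torque": the same for the moment, N m; "grip_width": opening from 0.0 (shut) to 1.0 (fully open).
Only numpy, scipy, OpenCV 4.12 (cv2) and the standard library are available. Lean on these libraries where they do the work, as an engineer would, in place of code of your own. Each camera call takes 0.05 s, during which the arm holds its last target. There are 200 camera calls.

## Working session

There is one attempt and no reset: what is moved stays moved. The work goes in short steps, Python scripts to look and compute and a shell command to move; the robot and the scene stay as the last step left them, time stands still between calls to the robot, and variables do not carry over. Pictures are saved under pics/ and viewed, about 8 in all and at most 12, crops included, and the job is handed in when it is done.

```bash
ls; mkdir -p pics
cat > h.py <<'E'
import numpy as np, cv2
from rig import ctrl, eyes, models
from scipy.spatial.transform import Rotation as Ro
def R_tool(s=None):
    q=(s or ctrl.sense())["ee_rot"]; return Ro.from_quat([q[1],q[2],q[3],q[0]]).as_matrix()
def K(p): return np.array([[p["fx"],0,p["cx"]],[0,p["fy"],p["cy"]],[0,0,1.]])
def ray(p,uv):
    n=cv2.undistortPoints(np.array([[uv]],float),K(p),np.array(p["distortion"],float))[0,0]
    R=np.array(p["R"]);t=np.array(p["t"]);d=R.T@np.array([n[0],n[1],1]);return -R.T@t,d/np.linalg.norm(d)
def onz(p,uv,z):
    c,d=ray(p,uv);return c+d*(z-c[2])/d[2]
def proj(p,X):
    R=np.array(p["R"]);return cv2.projectPoints(np.array(X,float).reshape(-1,1,3),cv2.Rodrigues(R)[0],np.array(p["t"],float),K(p),np.array(p["distortion"],float))[0].reshape(-1,2)
def save(p,n): cv2.imwrite("pics/"+n,cv2.cvtColor(p["color"],cv2.COLOR_RGB2BGR))
E
python3 - <<'E'
from h import *
np.set_printoptions(precision=1,suppress=True)
s=ctrl.sense();print(s);print(R_tool(s))
ZZ=dict(pan=70,door_hinge=331,door_edge=331,sample=0,pot_a=0,beaker=0,balance=0)
for n in["side","top","wrist"]:
    p=eyes.capture(n);save(p,n+"0.png");print(n,"cam",-np.array(p["R"]).T@p["t"])
    for l in ZZ:
        for d in models.spot_point(p,l)[:4]:
            print(l,round(d["confidence"],2),np.array(d["centre"]),onz(p,d["centre"],ZZ[l]))
E
```

```text
pics
{'time_s': 0.0, 'joints': array([-1.4,  0.3,  1.5, -0. ,  1.3, -0.2]), 'dq': array([-0.,  0., -0., -0.,  0., -0.]), 'tau': array([ -0. , -41.2, -26. ,  -0. ,   0. ,  -0. ]), 'eef_pos': array([ 223.9, -474.6,  252.7]), 'ee_rot': array([ 0.2, -0.2,  0.7, -0.7]), 'force': array([-0.2,  0.8, -0.7]), 'wrist_torque': array([-0., -0.,  0.]), 'grip_width': 1.0020006200672584}
[[-0.9 -0.   0.4]
 [-0.4  0.  -0.9]
 [-0.  -1.  -0. ]]
side cam [ 872.3 -289.  1216.9]
door_hinge 0.92 [422.3  99.5] [573.4 220.3 331. ]
door_edge 0.63 [363.4  22.9] [323.6 244.3 331. ]
sample 0.61 [256.3 222.7] [ 487.2 -235.4    0. ]
pot_a 0.51 [212.4 258.7] [ 501.2 -392.3    0. ]
pot_a 0.49 [268.9 260.2] [ 598.1 -267.5    0. ]
beaker 0.76 [227.5 303.9] [ 630.5 -425.6    0. ]
beaker 0.56 [211.9 259.2] [ 501.5 -394.2    0. ]
balance 0.67 [391.2 216.5] [701.9  86.9   0. ]
top cam [ 476.9  -98.8 1046.8]
pan 0.55 [239.6 196.2] [642.2  95.3  70. ]
door_hinge 0.97 [147.8 207. ] [574.2 219.5 331. ]
door_edge 0.97 [117.5 342.6] [323.4 253.2 331. ]
sample 0.71 [359.3 258.6] [ 480.8 -233.8    0. ]
pot_a 0.73 [420.7 253. ] [ 498.4 -407.7    0. ]
pot_a 0.49 [371.9 218.6] [ 594.3 -270.7    0. ]
beaker 0.63 [426.7 203.8] [ 639.3 -429.6    0. ]
balance 0.38 [430.3 200.5] [ 649.1 -440.3    0. ]
wrist cam [ 285.  -444.4  372.5]
```

View pics/side0.png

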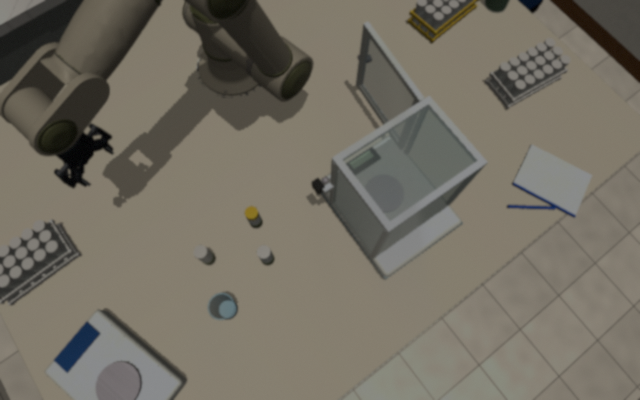

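View pics/top0.png

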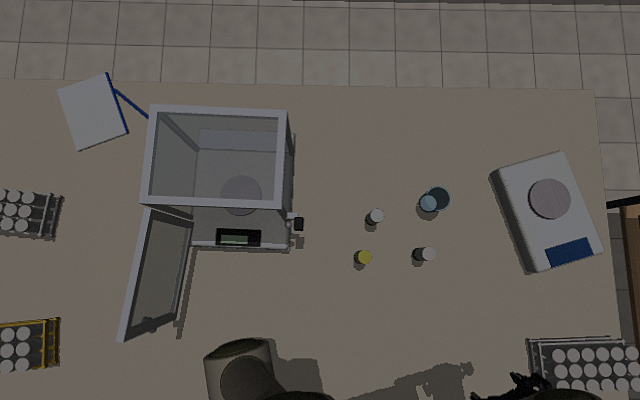

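The side view shows the door standing open (free edge at about 363,23), the box, the yellow pot at 256,215 and white pots at 205,255 and 265,255. The top view agrees: pan 240,195, yellow pot 363,257. Before moving, I'm checking how the tool can be tilted.

```bash
cat >> h.py <<'E'
np.set_printoptions(precision=3,suppress=True)
def go(*targets):
    s=ctrl.sense();R=R_tool(s)
    for T in targets: print(T,"dp",np.round(R.T@(np.array(T,float)-s["eef_pos"]),1))
def st():
    s=ctrl.sense();R=R_tool(s);print("t",s["time_s"],"pos",s["eef_pos"],"F",s["force"],"grip",s["grip_width"],"q",s["joints"]);print(R.T);return s
E
python3 -c "
from h import *
go((520,-13,480))"
```

```text
(520, -13, 480) dp [-464.8 -226.7 -291.4]
```

```bash
R='{}'; python3 -m crank '[{"dp":[-465,-227,-291],"roll":0.466},{"dp":[-465,-227,-291],"roll":0.466},{"dp":[-465,-227,-291],"roll":0.466},{"dp":[-465,-227,-291],"roll":0.466},{"dp":[-465,-227,-291],"roll":0.466},{"dp":[-465,-227,-291],"roll":0.466},{"dp":[-465,-227,-291],"roll":0.466},{"dp":[-465,-227,-291],"roll":0.466},{"dp":[-465,-227,-291],"roll":0.466},{"dp":[-465,-227,-291],"roll":0.466}]'; python3 -c "
from h import *
st();go((520,-13,480),(800,-20,520))"
```

```text
t 1.25 pos [ 223.99  -474.834  253.313] F [ 0.301 -0.246  0.354] grip 0.9990843430424824 q [-1.353  0.313  1.498 -0.     1.331 -0.223]
[[-0.904 -0.427  0.   ]
 [-0.    -0.    -1.   ]
 [ 0.427 -0.904  0.   ]]
(520, -13, 480) dp [-464.8 -226.7 -291.4]
(800, -20, 520) dp [-715.  -266.7 -165.6]$[0]: bad value
```

```bash
python3 -m crank '[{"dp":[-465,-227,-291],"roll":0.466,"gripper":0},{"dp":[-465,-227,-291],"roll":0.466,"gripper":0},{"dp":[-465,-227,-291],"roll":0.466,"gripper":0},{"dp":[-465,-227,-291],"roll":0.466,"gripper":0},{"dp":[-465,-227,-291],"roll":0.466,"gripper":0},{"dp":[-465,-227,-291],"roll":0.466,"gripper":0},{"dp":[-465,-227,-291],"roll":0.466,"gripper":0},{"dp":[-465,-227,-291],"roll":0.466,"gripper":0},{"dp":[-465,-227,-291],"roll":0.466,"gripper":0},{"dp":[-465,-227,-291],"roll":0.466,"gripper":0}]'; python3 -c "
from h import *
st();go((520,-13,480),(800,-20,520))"
```

```text
time_s: 2.08
eef_pos: [431.3, -150.8, 412.7]
ee_rot: [0.009, -0.009, -0.707, 0.707]
force: [1.0, -0.8, 0.0]
grip_width: 0.998
t 2.0833 pos [ 431.345 -150.827  412.749] F [ 1.027 -0.817  0.038] grip 0.9984691481317165 q [-0.594  0.097  1.356 -0.     1.688  1.002]
[[-1.     0.025 -0.001]
 [ 0.001 -0.    -1.   ]
 [-0.025 -1.     0.   ]]
(520, -13, 480) dp [ -85.2  -67.3 -140. ]
(800, -20, 520) dp [-365.3 -107.1 -140.1]
```

```bash
python3 -m crank '[{"dp":[-85,-67,-140],"roll":0,"gripper":0},{"dp":[-85,-67,-140],"roll":0,"gripper":0},{"dp":[-85,-67,-140],"roll":0,"gripper":0},{"dp":[-85,-67,-140],"roll":0,"gripper":0},{"dp":[-465,-107,-140],"roll":0,"gripper":0},{"dp":[-465,-107,-140],"roll":0,"gripper":0},{"dp":[-465,-107,-140],"roll":0,"gripper":0},{"dp":[-465,-107,-140],"roll":0,"gripper":0},{"dp":[-465,-107,-140],"roll":0,"gripper":0},{"dp":[-465,-107,-140],"roll":0,"gripper":0}]'; python3 -c "
from h import *
st()"
```

```text
time_s: 2.92
eef_pos: [679.7, -23.1, 456.1]
ee_rot: [-0.009, 0.008, 0.708, -0.706]
force: [1.4, -0.0, -3.0]
grip_width: 1.001
t 2.9167 pos [679.714 -23.073 456.067] F [ 1.421 -0.026 -3.045] grip 1.001121109744865 q [-0.207  0.801  0.197  0.004  2.146  1.391]
[[-1.     0.025  0.001]
 [-0.001  0.004 -1.   ]
 [-0.025 -1.    -0.004]]
```

```bash
python3 -m crank '[{"dp":[0,0,-115],"roll":0,"gripper":0},{"dp":[0,0,-115],"roll":0,"gripper":0},{"dp":[0,0,-115],"roll":0,"gripper":0},{"dp":[-200,0,-115],"roll":0,"gripper":0},{"dp":[-200,0,-115],"roll":0,"gripper":0},{"dp":[-200,0,-115],"roll":0,"gripper":0},{"dp":[-200,0,-115],"roll":0,"gripper":0},{"dp":[-200,0,-115],"roll":0,"gripper":0}]'; python3 -c "
from h import *
st()"
```

```text
time_s: 3.58
eef_pos: [722.8, 75.1, 401.3]
ee_rot: [0.005, 0.024, 0.708, -0.706]
force: [0.2, -0.1, 0.8]
grip_width: 1.0
t 3.5833 pos [722.76   75.074 401.27 ] F [ 0.194 -0.134  0.803] grip 1.0003501544407865 q [-0.059  0.886  0.188  0.005  2.028  1.541]
[[-0.999  0.027 -0.04 ]
 [ 0.04   0.002 -0.999]
 [-0.027 -1.    -0.003]]
```

```bash
python3 -m crank '[{"dp":[0,-300,0],"roll":0,"gripper":0},{"dp":[0,-300,0],"roll":0,"gripper":0},{"dp":[0,-300,0],"roll":0,"gripper":0},{"dp":[0,-300,0],"roll":0,"gripper":0}]'; python3 -c "
from h import *
st()"; python3 -m crank '[{"dp":[-300,-100,0],"roll":0,"gripper":0},{"dp":[-300,-100,0],"roll":0,"gripper":0},{"dp":[-300,-100,0],"roll":0,"gripper":0},{"dp":[-300,-100,0],"roll":0,"gripper":0}]'; python3 -c "
from h import *
st()"
```

```text
time_s: 3.92
eef_pos: [650.7, 68.7, 509.1]
ee_rot: [0.012, 0.031, 0.708, -0.705]
force: [-0.0, -0.4, -0.1]
grip_width: 0.999
t 3.9167 pos [650.748  68.706 509.089] F [-0.03  -0.4   -0.094] grip 0.9994776789570438 q [-0.076  0.726  0.186  0.01   2.169  1.526]
[[-0.998  0.026 -0.06 ]
 [ 0.061  0.003 -0.998]
 [-0.026 -1.    -0.005]]
time_s: 4.25
eef_pos: [682.0, 56.1, 477.2]
ee_rot: [0.019, 0.037, 0.709, -0.704]
force: [-0.6, 0.3, -0.3]
grip_width: 1.003
t 4.25 pos [682.039  56.148 477.165] F [-0.571  0.34  -0.255] grip 1.002571929314518 q [-0.093  0.775  0.188  0.015  2.101  1.512]
[[-0.997  0.026 -0.078]
 [ 0.078  0.006 -0.997]
 [-0.026 -1.    -0.008]]
```

```bash
python3 -m crank '[{"dp":[-300,-150,-60],"roll":0,"gripper":0},{"dp":[-300,-150,-60],"roll":0,"gripper":0},{"dp":[-300,-150,-60],"roll":0,"gripper":0},{"dp":[-300,-150,-60],"roll":0,"gripper":0},{"dp":[-300,-150,-60],"roll":0,"gripper":0}]'; python3 -c "
from h import *
st()"; python3 -m crank '[{"dp":[-900,-500,0],"roll":0,"gripper":0}]';python3 -m crank '[{"dp":[-900,-500,0],"roll":0,"gripper":0}]'; python3 -m crank '[{"dp":[-900,-500,0],"roll":0,"gripper":0}]';python3 -c "
from h import *
st()"
```

```text
time_s: 4.67
eef_pos: [693.9, 70.4, 468.5]
ee_rot: [0.028, 0.046, 0.709, -0.703]
force: [0.0, -0.1, 0.4]
grip_width: 1.001
t 4.6667 pos [693.903  70.41  468.511] F [ 0.017 -0.11   0.354] grip 1.0008380689338683 q [-0.072  0.79   0.187  0.017  2.061  1.533]
[[-0.994  0.025 -0.104]
 [ 0.105  0.008 -0.994]
 [-0.024 -1.    -0.01 ]]
time_s: 4.75
eef_pos: [698.4, 67.0, 469.7]
ee_rot: [0.036, 0.052, 0.71, -0.702]
force: [-0.1, 0.3, 0.8]
grip_width: 0.998
time_s: 4.83
eef_pos: [702.7, 62.1, 472.8]
ee_rot: [0.044, 0.061, 0.71, -0.7]
force: [0.4, 0.2, 0.6]
grip_width: 1.002
time_s: 4.92
eef_pos: [706.3, 58.0, 476.3]
ee_rot: [0.051, 0.069, 0.71, -0.699]
force: [-0.2, -0.4, 0.9]
grip_width: 1.001
t 4.9167 pos [706.251  57.954 476.254] F [-0.171 -0.364  0.88 ] grip 1.0010581006990924 q [-0.093  0.781  0.187  0.032  2.004  1.519]
[[-0.985  0.026 -0.17 ]
 [ 0.17   0.013 -0.985]
 [-0.024 -1.    -0.018]]
```

```bash
for i in 1; do
python3 -m crank '[{"dp":[-600,-300,-300],"roll":0,"gripper":0}]'
python3 -m crank '[{"dp":[-600,-300,-300],"roll":0,"gripper":0}]'
python3 -m crank '[{"dp":[-700,-350,-200],"roll":0,"gripper":0}]'
python3 -m crank '[{"dp":[-700,-350,-200],"roll":0,"gripper":0}]'
python3 -m crank '[{"dp":[-800,-400,-100],"roll":0,"gripper":0}]'
python3 -m crank '[{"dp":[-800,-400,-100],"roll":0,"gripper":0}]'
python3 -m crank '[{"dp":[-800,-400,-100],"roll":0,"gripper":0}]'
done >/dev/null; python3 -c "
from h import *
st()"
```

```text
t 5.5 pos [723.259  92.033 503.098] F [ 0.72  -0.42  -0.237] grip 0.996695172880115 q [-0.049  0.753  0.187  0.049  1.879  1.569]
[[-0.948  0.03  -0.316]
 [ 0.317  0.031 -0.948]
 [-0.018 -0.999 -0.039]]
```

```bash
for i in 1; do
python3 -m crank '[{"dp":[-800,-400,100],"roll":-0.03,"gripper":0}]'
python3 -m crank '[{"dp":[-800,-400,100],"roll":-0.03,"gripper":0}]'
python3 -m crank '[{"dp":[-800,-400,100],"roll":-0.03,"gripper":0}]'
python3 -m crank '[{"dp":[-800,-400,100],"roll":-0.03,"gripper":0}]'
done >/dev/null; python3 -c "
from h import *
st()"
```

```text
t 5.8333 pos [727.748  61.381 532.475] F [-0.143  0.031 -0.197] grip 1.0013489203284476 q [-0.102  0.719  0.187  0.082  1.829  1.411]
[[-0.912 -0.088 -0.402]
 [ 0.4    0.039 -0.916]
 [ 0.096 -0.995 -0.001]]
```

```bash
for i in 1; do
python3 -m crank '[{"dp":[-900,-350,50],"roll":-0.01,"gripper":0}]'
python3 -m crank '[{"dp":[-900,-350,50],"roll":-0.01,"gripper":0}]'
python3 -m crank '[{"dp":[-900,-350,50],"roll":-0.01,"gripper":0}]'
python3 -m crank '[{"dp":[-900,-350,50],"roll":-0.01,"gripper":0}]'
python3 -m crank '[{"dp":[-900,-350,50],"roll":-0.01,"gripper":0}]'
python3 -m crank '[{"dp":[-900,-350,50],"roll":-0.01,"gripper":0}]'
done >/dev/null; python3 -c "
from h import *
st()"
```

```text
t 6.3333 pos [733.064  58.849 573.6  ] F [ 1.046 -0.179 -0.446] grip 0.9976584197251036 q [-0.114  0.676  0.188  0.11   1.735  1.35 ]
[[-0.841 -0.141 -0.523]
 [ 0.521  0.05  -0.852]
 [ 0.146 -0.989  0.032]]
```

```bash
for i in 1; do
python3 -m crank '[{"dp":[-900,-350,0],"roll":0.02,"gripper":0}]'
python3 -m crank '[{"dp":[-900,-350,0],"roll":0.02,"gripper":0}]'
python3 -m crank '[{"dp":[-900,-350,0],"roll":0.02,"gripper":0}]'
python3 -m crank '[{"dp":[-900,-350,0],"roll":0.02,"gripper":0}]'
done >/dev/null; python3 -c "
from h import *
s=st();R=R_tool(s);print('lean',np.degrees(np.arccos(-R[2,1])),'roll fix',np.arctan2(-R[2,2],R[2,0]),'heading',np.arctan2(R[1,1],R[0,1]))"
```

```text
t 6.6667 pos [726.477  64.291 610.436] F [-0.206  0.967  0.204] grip 1.0006260086850918 q [-0.112  0.634  0.187  0.124  1.685  1.441]
[[-0.798 -0.054 -0.6  ]
 [ 0.598  0.056 -0.8  ]
 [ 0.077 -0.997 -0.013]]
lean 36.89157285827519 roll fix 3.1206077152170795 heading 0.09399164460263078
```

```bash
python3 -c "
from h import *
go((560,-150,450),(410,-239,160))"
```

```text
(560, -150, 450) dp [240.7  16.7 202.8]
(410, -239, 160) dp [539.3 154.  283.6]
```

```bash
python3 -m crank '[{"dp":[241,17,203],"roll":-0.021,"gripper":0},{"dp":[241,17,203],"roll":-0.021,"gripper":0},{"dp":[241,17,203],"roll":-0.021,"gripper":0},{"dp":[241,17,203],"roll":-0.021,"gripper":0},{"dp":[241,17,203],"roll":-0.021,"gripper":0},{"dp":[241,17,203],"roll":-0.021,"gripper":0},{"dp":[241,17,203],"roll":-0.021,"gripper":0},{"dp":[539,154,284],"roll":-0.021,"gripper":0},{"dp":[539,154,284],"roll":-0.021,"gripper":0},{"dp":[539,154,284],"roll":-0.021,"gripper":0}]' >/dev/null; python3 -c "
from h import *
s=st();R=R_tool(s);print('lean',np.degrees(np.arccos(-R[2,1])),'heading',np.arctan2(R[1,1],R[0,1]))
go((410,-239,160))"
```

```text
t 7.5 pos [ 536.021 -149.098  381.222] F [ 2.089 -1.023  0.184] grip 0.9999331992315905 q [-0.662  0.044  1.61   0.494  1.044  0.66 ]
[[-0.797 -0.076 -0.6  ]
 [ 0.597  0.054 -0.8  ]
 [ 0.093 -0.996  0.002]]
lean 36.852848903861755 heading 0.09015085100172449
(410, -239, 160) dp [239.9  96.9  77.3]
```

```bash
python3 -m crank '[{"dp":[240,97,77],"roll":0,"gripper":0},{"dp":[240,97,77],"roll":0,"gripper":0},{"dp":[240,97,77],"roll":0,"gripper":0},{"dp":[240,97,77],"roll":0,"gripper":0},{"dp":[240,97,77],"roll":0,"gripper":0},{"dp":[240,97,77],"roll":0,"gripper":0},{"dp":[240,97,77],"roll":0,"gripper":0},{"dp":[240,97,77],"roll":0,"gripper":0},{"dp":[240,97,77],"roll":0,"gripper":0}]' >/dev/null; python3 -c "
from h import *
s=st();
go((482,-232,57.5))
for n in ['wrist','side','top']:
    p=eyes.capture(n)
    if n=='wrist': save(p,'wrist1.png')
    for d in models.spot_point(p,'sample')[:2]: print(n,d,onz(p,d['centre'],0))
    for d in models.spot_in(p,'sample')[:2]: print(n,d)
"
```

```text
t 8.25 pos [ 411.192 -238.805  161.11 ] F [-0.096  0.118  0.536] grip 0.9976496180497529 q [-1.065  0.168  2.104  0.875  0.795 -0.198]
[[-0.798 -0.075 -0.598]
 [ 0.596  0.055 -0.801]
 [ 0.093 -0.996  0.001]]
(482, -232, 57.5) dp [  5.  125.6  -0.3]
wrist {'centre': [332.1, 221.0], 'confidence': 0.61} [ 484.819 -236.374    0.   ]
wrist {'extent': [330.5, 195.9, 56.2, 93.9], 'confidence': 0.97}
side {'centre': [255.9, 222.4], 'confidence': 0.79} [ 485.799 -235.784    0.   ]
side {'extent': [254.1, 217.4, 18.0, 17.9], 'confidence': 0.74}
top {'centre': [360.0, 256.2], 'confidence': 0.67} [ 487.453 -235.865    0.   ]
top {'extent': [367.0, 257.7, 18.0, 14.6], 'confidence': 0.54}
top {'extent': [155.0, 276.2, 78.0, 133.9], 'confidence': 0.51}
```

View pics/wrist1.png

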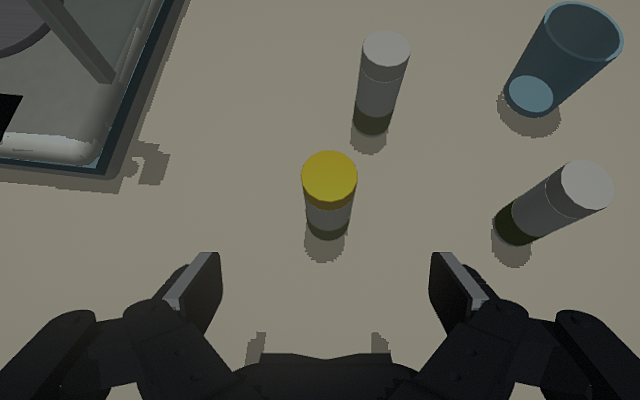

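The wrist view shows the yellow pot (cap at 329,177) midway between the open fingers, with the white pots well clear at 385,50 and 585,185. Next I advance along the tool axis and grip.

```bash
python3 -m crank '[{"dp":[4,40,3],"roll":0,"gripper":0},{"dp":[4,70,3],"roll":0,"gripper":0},{"dp":[4,95,3],"roll":0,"gripper":0},{"dp":[4,115,3],"roll":0,"gripper":0},{"dp":[4,126,3],"roll":0,"gripper":0},{"dp":[4,126,3],"roll":0,"gripper":0},{"dp":[4,126,3],"roll":0,"gripper":0}]' 40;  python3 -m crank '[{"dp":[0,0,0],"roll":0,"gripper":120},{"dp":[0,0,0],"roll":0,"gripper":150},{"dp":[0,0,0],"roll":0,"gripper":180},{"dp":[0,0,0],"roll":0,"gripper":210},{"dp":[0,0,0],"roll":0,"gripper":255},{"dp":[0,0,0],"roll":0,"gripper":255},{"dp":[0,0,0],"roll":0,"gripper":255},{"dp":[0,0,0],"roll":0,"gripper":255},{"dp":[0,0,0],"roll":0,"gripper":255}]' 40; python3 -c "
from h import *
go((483,-235,200))"
```

```text
time_s: 9.28
eef_pos: [483.4, -234.2, 57.3]
ee_rot: [0.255, 0.19, 0.681, -0.66]
force: [0.3, 0.1, 0.4]
grip_width: 0.996
time_s: 10.03
eef_pos: [483.5, -234.9, 58.0]
ee_rot: [0.255, 0.191, 0.68, -0.66]
force: [-3.9, 0.6, 7.0]
grip_width: 0.406
(483, -235, 200) dp [ -84.7 -114.     0.4]
```

```bash
python3 -m crank '[{"dp":[-6,-8,0],"roll":0,"gripper":255},{"dp":[-18,-24,0],"roll":0,"gripper":255},{"dp":[-36,-48,0],"roll":0,"gripper":255},{"dp":[-54,-72,0],"roll":0,"gripper":255},{"dp":[-66,-88,0],"roll":0,"gripper":255},{"dp":[-66,-88,0],"roll":0,"gripper":255},{"dp":[-66,-88,0],"roll":0,"gripper":255}]'; python3 -c "
from h import *
st()
go((480,-60,165),(480,85,150))
p=eyes.capture('wrist');save(p,'wrist2.png')
p=eyes.capture('top')
for d in models.spot_point(p,'pan')[:2]: print(d,onz(p,d['centre'],70))
for d in models.spot_point(p,'door_hinge')[:1]: print(d,onz(p,d['centre'],331))
for d in models.spot_point(p,'door_edge')[:1]: print(d,onz(p,d['centre'],331))
cv2.imwrite('pics/topc.png',cv2.resize(cv2.cvtColor(p['color'][90:260,120:320],cv2.COLOR_RGB2BGR),None,fx=4,fy=4)[:600])
"
```

```text
time_s: 10.62
eef_pos: [483.5, -234.4, 167.7]
ee_rot: [0.255, 0.191, 0.68, -0.66]
force: [-0.4, 0.3, -1.8]
grip_width: 0.412
t 10.6167 pos [ 483.498 -234.434  167.74 ] F [-0.36   0.259 -1.841] grip 0.41207254752398315 q [-0.901  0.262  1.955  0.848  0.732 -0.022]
[[-0.797 -0.078 -0.599]
 [ 0.596  0.055 -0.801]
 [ 0.095 -0.995  0.003]]
(480, -60, 165) dp [  -9.2    9.7 -174. ]
(480, 85, 150) dp [ -11.5   29.7 -318.4]
{'centre': [240.1, 197.1], 'confidence': 0.78} [639.728  93.862  70.   ]
{'centre': [148.2, 207.9], 'confidence': 0.7} [572.492 218.599 331.   ]
{'centre': [117.2, 340.5], 'confidence': 0.97} [327.058 254.136 331.   ]
```

View pics/wrist2.png

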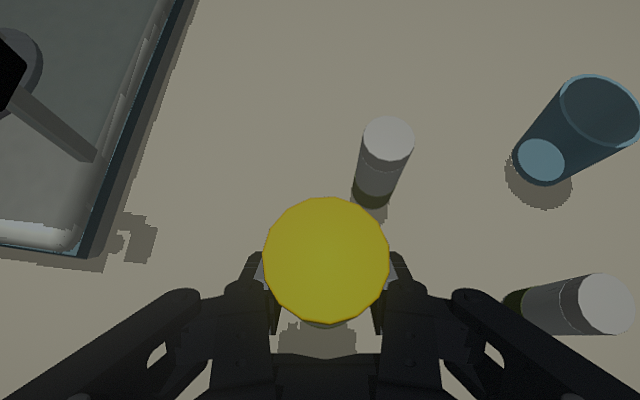

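View pics/topc.png

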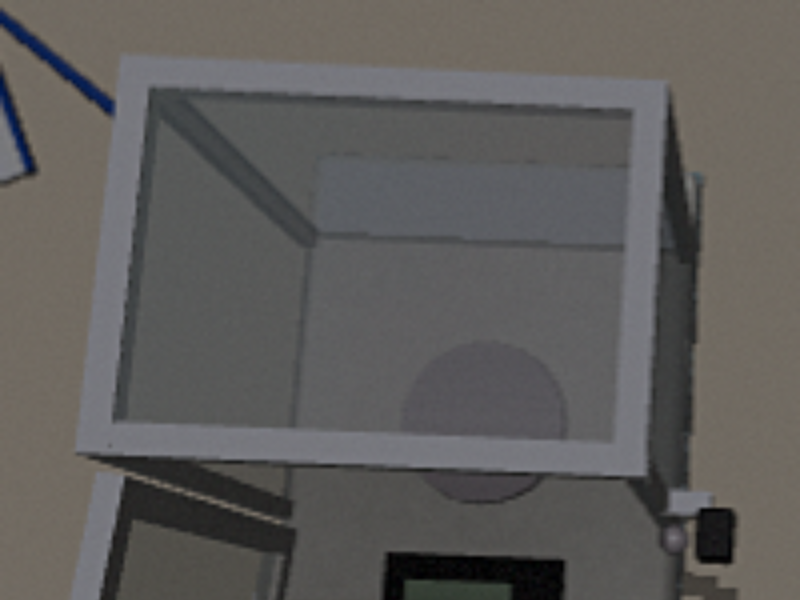

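The pot is held centrally and upright, cap at 326,260. In the crop the pan's circle is centred at 484,421, which is 241,195 in the full frame. The catch is at 715,535, on the right of the front.

```bash
python3 -c "
from h import *
p=eyes.capture('top')
print('pan',onz(p,(241.,195.1),70),'catch',onz(p,(298.7,223.7),190))
for uv in [(139.25,203.25),(281.25,209.25),(150.5,104.25),(286.5,110)]: print(onz(p,uv,347))
p=eyes.capture('side');
for d in models.spot_point(p,'pan')[:2]: print(d,onz(p,d['centre'],70))
print(onz(p,(384,189),70))
"; python3 -m crank '[{"dp":[-3,3,-40],"roll":0,"gripper":255},{"dp":[-5,6,-80],"roll":0,"gripper":255},{"dp":[-9,10,-120],"roll":0,"gripper":255},{"dp":[-9,10,-160],"roll":0,"gripper":255},{"dp":[-9,15,-200],"roll":0,"gripper":255},{"dp":[-10,20,-240],"roll":0,"gripper":255},{"dp":[-11,25,-280],"roll":0,"gripper":255},{"dp":[-11,28,-310],"roll":0,"gripper":255},{"dp":[-11,28,-318],"roll":0,"gripper":255},{"dp":[-11,28,-318],"roll":0,"gripper":255}]'
```

```text
pan [645.192  91.698  70.   ] catch [558.83  -68.414 190.   ]
[579.033 228.963 347.   ]
[571.11  -40.124 347.   ]
[777.292 223.367 347.   ]
[770.878 -45.41  347.   ]
[638.29   99.425  70.   ]
time_s: 11.85
eef_pos: [478.0, 86.9, 150.6]
ee_rot: [0.256, 0.189, 0.681, -0.66]
force: [-0.0, -0.3, -1.1]
grip_width: 0.409
```

```bash
python3 -c "
from h import *
go((560,90,142),(600,91,142),(642.7,92,142),(642.7,92,128))"
```

```text
(560, 90, 142) dp [-60.5  55.8   5. ]
(600, 91, 142) dp [-92.5  79.6   8. ]
(642.7, 92, 142) dp [-126.7  105.1   11.3]
(642.7, 92, 128) dp [-118.3  116.3   11.3]
```

```bash
python3 -m crank '[{"dp":[-20,19,2],"roll":0,"gripper":255},{"dp":[-42,39,4],"roll":0,"gripper":255},{"dp":[-60,56,5],"roll":0,"gripper":255},{"dp":[-76,68,7],"roll":0,"gripper":255},{"dp":[-92,80,8],"roll":0,"gripper":255},{"dp":[-108,91,10],"roll":0,"gripper":255},{"dp":[-120,100,11],"roll":0,"gripper":255},{"dp":[-127,105,11],"roll":0,"gripper":255},{"dp":[-127,105,11],"roll":0,"gripper":255}]'; python3 -c "
from h import *
st();go((642.7,92,130.5),(642.7,92,128))
p=eyes.capture('side');save(p,'side2.png');q=eyes.capture('top')
a=p['color'][80:270,300:500];b=q['color'][90:280,120:320]
cv2.imwrite('pics/c2.png',cv2.cvtColor(np.hstack([cv2.resize(a,None,fx=2,fy=2,interpolation=2),cv2.resize(b,None,fx=2,fy=2,interpolation=2)]),4))"
```

```text
time_s: 12.6
eef_pos: [645.0, 87.7, 142.7]
ee_rot: [0.254, 0.191, 0.68, -0.66]
force: [0.7, -0.5, -0.9]
grip_width: 0.411
t 12.6 pos [644.966  87.734 142.71 ] F [ 0.678 -0.49  -0.867] grip 0.41085678542875737 q [-0.082  0.468  1.726  0.326  0.33   1.119]
[[-0.797 -0.076 -0.599]
 [ 0.596  0.055 -0.801]
 [ 0.094 -0.996  0.001]]
(642.7, 92, 130.5) dp [ 8.8  8.7 -4.5]
(642.7, 92, 128) dp [10.3 10.7 -4.5]
```

View pics/c2.png

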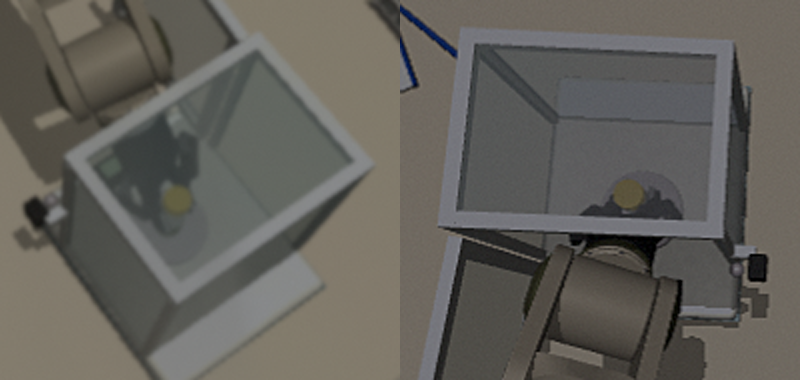

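The pot is inside the box over the pan and nothing touches. The cap is at 628,193 in the right crop and 178,199 in the left. I'll work out where the pot really is before lowering.

```bash
python3 -c "
from h import *
q=eyes.capture('top');p=eyes.capture('side')
def yc(p):
    h=cv2.cvtColor(p['color'],cv2.COLOR_RGB2HSV);m=cv2.inRange(h,(18,70,50),(35,255,255))
    n,l,s,c=cv2.connectedComponentsWithStats(m);return [(c[i],s[i]) for i in range(1,n) if s[i,4]>25]
for P in (q,p):
    for c,s in yc(P): print(c,s,onz(P,c,184.5))
s=st()"
```

```text
[233.865 186.847] [227 180  15  15 170] [645.084  87.045 184.5  ]
[ 52.58  341.136] [ 48 317   9  48 169] [294.951 465.262 184.5  ]
[ 31.226 335.733] [  0 319  47  51 389] [306.244 512.266 184.5  ]
[194.    11.55] [191   0  11  22  40] [-90.917 -37.202 184.5  ]
[214.876   8.685] [196   0  39  23 651] [-63.206  16.897 184.5  ]
[439.426  21.574] [407   0  72  43 849] [357.304 513.809 184.5  ]
[388.27  178.704] [382 173  13  12 115] [646.609  86.602 184.5  ]
t 12.8 pos [643.001  88.757 142.661] F [ 0.168  0.569 -1.358] grip 0.40951884054672727 q [-0.081  0.465  1.73   0.326  0.33   1.119]
[[-0.798 -0.077 -0.598]
 [ 0.595  0.056 -0.802]
 [ 0.095 -0.996  0.001]]
```

```bash
python3 -m crank '[{"dp":[0.5,0,-4],"roll":0,"gripper":255},{"dp":[2,2,-4],"roll":0,"gripper":255},{"dp":[4,5,-4],"roll":0,"gripper":255},{"dp":[6,7,-4],"roll":0,"gripper":255},{"dp":[7.7,9.2,-4],"roll":0,"gripper":255},{"dp":[7.7,9.2,-4],"roll":0,"gripper":255},{"dp":[7.7,9.2,-4],"roll":0,"gripper":255}]'; python3 -m crank '[{"dp":[0.4,0.5,0],"roll":0,"gripper":255},{"dp":[0.8,1.1,0],"roll":0,"gripper":255},{"dp":[0.8,1.1,0],"roll":0,"gripper":255}]'; python3 -m crank '[{"dp":[0.3,0.4,0],"roll":0,"gripper":255},{"dp":[0.6,0.8,0],"roll":0,"gripper":255},{"dp":[0.6,0.8,0],"roll":0,"gripper":255}]'
```

```text
time_s: 13.38
eef_pos: [642.5, 93.2, 130.7]
ee_rot: [0.255, 0.19, 0.681, -0.66]
force: [0.6, 0.2, -0.9]
grip_width: 0.412
time_s: 13.63
eef_pos: [642.6, 93.2, 129.5]
ee_rot: [0.255, 0.191, 0.68, -0.66]
force: [-0.9, 0.3, -1.2]
grip_width: 0.413
time_s: 13.88
eef_pos: [642.5, 93.2, 128.5]
ee_rot: [0.255, 0.19, 0.68, -0.66]
force: [-0.6, -0.1, -1.8]
grip_width: 0.414
```

```bash
python3 -m crank '[{"dp":[0.2,0.3,0],"roll":0,"gripper":255},{"dp":[0.5,0.6,0],"roll":0,"gripper":255},{"dp":[0.5,0.6,0],"roll":0,"gripper":255}]'; python3 -m crank '[{"dp":[0.2,0.3,0],"roll":0,"gripper":255},{"dp":[0.5,0.6,0],"roll":0,"gripper":255},{"dp":[0.5,0.6,0],"roll":0,"gripper":255}]'
```

```text
time_s: 14.13
eef_pos: [642.7, 93.2, 128.1]
ee_rot: [0.255, 0.191, 0.68, -0.66]
force: [0.1, -0.2, -0.4]
grip_width: 0.411
time_s: 14.38
eef_pos: [642.9, 93.2, 128.0]
ee_rot: [0.255, 0.191, 0.68, -0.66]
force: [-3.5, -0.9, 5.7]
grip_width: 0.411
```

```bash
python3 -m crank '[{"dp":[0,0,0],"roll":0,"gripper":140},{"dp":[0,0,0],"roll":0,"gripper":120},{"dp":[0,0,0],"roll":0,"gripper":90},{"dp":[0,0,0],"roll":0,"gripper":50},{"dp":[0,0,0],"roll":0,"gripper":0},{"dp":[0,0,0],"roll":0,"gripper":0},{"dp":[0,0,0],"roll":0,"gripper":0}]'; python3 -m crank '[{"dp":[0,-8,0],"roll":0,"gripper":0},{"dp":[0,-20,0],"roll":0,"gripper":0},{"dp":[0,-40,0],"roll":0,"gripper":0},{"dp":[0,-65,0],"roll":0,"gripper":0},{"dp":[0,-95,0],"roll":0,"gripper":0},{"dp":[0,-125,0],"roll":0,"gripper":0},{"dp":[0,-150,0],"roll":0,"gripper":0},{"dp":[0,-160,0],"roll":0,"gripper":0},{"dp":[0,-160,0],"roll":0,"gripper":0}]'; python3 -c "
from h import *
q=eyes.capture('top');p=eyes.capture('side')
def yc(p):
    h=cv2.cvtColor(p['color'],cv2.COLOR_RGB2HSV);m=cv2.inRange(h,(18,70,50),(35,255,255))
    n,l,s,c=cv2.connectedComponentsWithStats(m);return [(c[i],s[i]) for i in range(1,n) if 90<s[i,4]<250]
for P in (q,p):
    for c,s in yc(P): print(c,s,onz(P,c,169))
for P,z in ((q,331),(p,331)):
  for l in ('door_hinge','door_edge'):
    for d in models.spot_point(P,l)[:1]: print(l,d,onz(P,d['centre'],z))
print(onz(q,(241,195.1),70))
st()"
```

```text
time_s: 14.97
eef_pos: [642.5, 93.2, 127.0]
ee_rot: [0.255, 0.191, 0.68, -0.66]
force: [-0.4, 0.8, 0.1]
grip_width: 0.998
time_s: 15.72
eef_pos: [547.0, 84.2, 257.6]
ee_rot: [0.256, 0.192, 0.68, -0.66]
force: [-0.5, -0.1, -0.5]
grip_width: 1.001
[233.03  188.335] [226 182  15  14 164] [644.422  92.221 169.   ]
[ 52.538 341.357] [ 48 317   9  48 171] [291.211 475.434 169.   ]
[388.539 179.902] [383 175  12  11 102] [646.168  90.731 169.   ]
door_hinge {'centre': [146.8, 206.5], 'confidence': 0.55} [575.195 221.497 331.   ]
door_edge {'centre': [118.8, 342.0], 'confidence': 0.8} [324.45 251.   331.  ]
door_edge {'centre': [362.6, 22.9], 'confidence': 0.6} [322.421 242.728 331.   ]
[645.192  91.698  70.   ]
t 16.0167 pos [547.327  84.245 253.842] F [-0.142  0.385  0.087] grip 1.0012263845909264 q [-0.112  0.115  1.871  0.24   0.539  1.196]
[[-0.799 -0.077 -0.597]
 [ 0.594  0.056 -0.803]
 [ 0.095 -0.995  0.001]]
```

The pot stands centred at about (645, 91.5), against a pan centre of (645, 92). Next I go over the door's top to its outer side with the fingers closed.

```bash
python3 -c "
from h import *
go((490,84,330),(400,150,425),(370,305,425))"
```

```text
(490, 84, 330) dp [  0.4 -95.2  -5.2]
(400, 150, 425) dp [  10.5 -221.2  -79.3]
(370, 305, 425) dp [  22.6 -230.3 -236.5]
```

```bash
python3 -m crank '[{"dp":[0,-40,-2],"roll":0,"gripper":255},{"dp":[0,-75,-4],"roll":0,"gripper":255},{"dp":[1,-110,-8],"roll":0,"gripper":255},{"dp":[3,-145,-25],"roll":0,"gripper":255},{"dp":[7,-180,-50],"roll":0,"gripper":255},{"dp":[10,-215,-70],"roll":0,"gripper":255},{"dp":[13,-225,-100],"roll":0,"gripper":255},{"dp":[16,-228,-140],"roll":0,"gripper":255},{"dp":[19,-230,-180],"roll":0,"gripper":255},{"dp":[21,-230,-215],"roll":0,"gripper":255}]' 40; python3 -c "
from h import *
st();go((370,305,425),(366,296,330))"
```

```text
time_s: 16.85
eef_pos: [372.1, 286.3, 426.8]
ee_rot: [0.255, 0.191, 0.681, -0.66]
force: [1.4, -1.9, -0.2]
grip_width: -0.002
t 16.85 pos [372.082 286.289 426.768] F [ 1.366 -1.909 -0.162] grip -0.001862297043595974 q [ 0.534 -0.136  1.665 -0.301  1.037  2.086]
[[-0.797 -0.078 -0.599]
 [ 0.597  0.057 -0.801]
 [ 0.096 -0.995  0.001]]
(370, 305, 425) dp [  1.3   1.2 -18.8]
(366, 296, 330) dp [ 62.1  74.4 -10.3]
```

```bash
python3 -m crank '[{"dp":[2,2,-15],"roll":0,"gripper":255},{"dp":[20,24,-15],"roll":0,"gripper":255},{"dp":[40,48,-14],"roll":0,"gripper":255},{"dp":[55,65,-14],"roll":0,"gripper":255},{"dp":[62,74,-14],"roll":0,"gripper":255},{"dp":[62,74,-14],"roll":0,"gripper":255},{"dp":[62,74,-14],"roll":0,"gripper":255}]'; python3 -c "
from h import *
s=st();R=R_tool(s)
p=eyes.capture('side');q=eyes.capture('top')
for P in (p,q):
  tip=s['eef_pos']+22*R[:,1];print('tip',tip,proj(P,tip))
  for d in models.spot_point(P,'door_edge')[:1]: print(d,onz(P,d['centre'],331))
a=p['color'][0:190,290:490];b=q['color'][190:380,60:260]
cv2.imwrite('pics/c3.png',cv2.cvtColor(np.hstack([cv2.resize(a,None,fx=2,fy=2,interpolation=2),cv2.resize(b,None,fx=2,fy=2,interpolation=2)]),4))"
```

```text
time_s: 17.43
eef_pos: [366.5, 297.3, 330.0]
ee_rot: [0.255, 0.19, 0.68, -0.66]
force: [0.7, -0.1, 0.1]
grip_width: 0.001
t 17.4333 pos [366.487 297.273 329.966] F [ 0.668 -0.149  0.058] grip 0.0014710960201384704 q [ 0.571 -0.08   1.863 -0.388  0.813  2.235]
[[-0.798 -0.078 -0.597]
 [ 0.595  0.056 -0.802]
 [ 0.095 -0.995  0.002]]
tip [379.574 298.495 312.324] [[393.698  32.542]]
{'centre': [366.5, 22.5], 'confidence': 0.91} [327.103 251.258 331.   ]
tip [379.574 298.495 312.324] [[101.347 309.3  ]]
{'centre': [118.0, 341.6], 'confidence': 0.59} [325.144 252.508 331.   ]
```

View pics/c3.png

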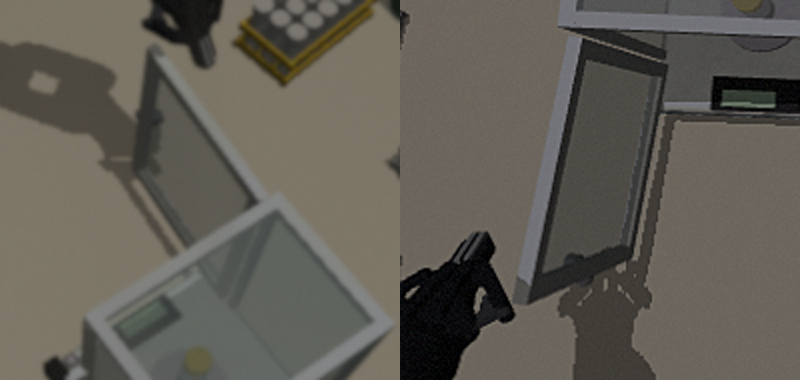

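The left crop shows the gripper on the outer side of the door's top edge. The right crop shows the fingertip at 482,238, left of the door, whose free edge is at 525,295. Next I compute a slow closing arc.

```bash
cat > arc.py <<'E'
from h import *
import sys
H=np.array([574.,220.5]);psi=-0.027;Rz=np.array([[np.cos(psi),-np.sin(psi)],[np.sin(psi),np.cos(psi)]])
def tcp(th,R,rho=15,r=205,ztip=312):
    d=Rz@np.array([-np.sin(th),-np.cos(th)]);n=Rz@np.array([-np.cos(th),np.sin(th)])
    return np.r_[H+r*d+(7+rho)*n,ztip]-22*R[:,1]
def seg(ths,**k):
    s=ctrl.sense();R=R_tool(s)
    print([(float(round(t,3)),np.round(R.T@(tcp(t,R,**k)-s["eef_pos"]),0).astype(int).tolist()) for t in ths])
def th_of(xy):
    v=Rz.T@(np.array(xy)-H);return np.arctan2(-v[0],-v[1])
def door():
    for n in('top','side'):
        P=eyes.capture(n)
        for d in models.spot_point(P,'door_edge')[:1]:
            w=onz(P,d['centre'],331);print(n,round(d['confidence'],2),w,'theta',round(th_of(w[:2]),3),'r',round(np.linalg.norm(w[:2]-H),0))
E
python3 -c "
from arc import *
print(th_of((325,251)));seg(np.linspace(1.75,1.45,9))"
```

```text
1.6656791384917944
[(1.75, [4, -1, 14]), (1.712, [6, -2, 21]), (1.675, [8, -4, 29]), (1.638, [10, -5, 36]), (1.6, [12, -7, 43]), (1.562, [13, -8, 51]), (1.525, [14, -9, 59]), (1.487, [15, -9, 66]), (1.45, [16, -10, 74])]
```

```bash
python3 -m crank '[{"dp":[4,-1,14],"roll":0,"gripper":255},{"dp":[6,-2,21],"roll":0,"gripper":255},{"dp":[8,-4,26],"roll":0,"gripper":255},{"dp":[9,-5,31],"roll":0,"gripper":255},{"dp":[10,-5,36],"roll":0,"gripper":255},{"dp":[12,-7,43],"roll":0,"gripper":255},{"dp":[13,-8,51],"roll":0,"gripper":255},{"dp":[14,-9,59],"roll":0,"gripper":255},{"dp":[15,-9,66],"roll":0,"gripper":255},{"dp":[16,-10,74],"roll":0,"gripper":255}]'; python3 -c "
from arc import *
st();door();seg(np.linspace(1.42,1.1,10))"
```

```text
time_s: 18.47
eef_pos: [354.6, 221.2, 328.9]
ee_rot: [0.255, 0.191, 0.68, -0.66]
force: [-0.1, 0.3, -0.2]
grip_width: -0.001
t 18.4667 pos [354.635 221.241 328.937] F [-0.108  0.329 -0.186] grip -0.0010455864999492006 q [ 0.369 -0.247  2.002 -0.234  0.777  1.96 ]
[[-0.797 -0.077 -0.599]
 [ 0.596  0.056 -0.801]
 [ 0.095 -0.995  0.001]]
top 0.91 [323.509 197.517 331.   ] theta 1.452 r 252.0
side 0.9 [321.419 193.29  331.   ] theta 1.436 r 254.0
[(1.42, [0, -1, 6]), (1.384, [0, -1, 13]), (1.349, [1, -1, 20]), (1.313, [1, -1, 28]), (1.278, [0, -1, 35]), (1.242, [0, -1, 42]), (1.207, [-1, 0, 50]), (1.171, [-2, 1, 57]), (1.136, [-3, 2, 64]), (1.1, [-4, 2, 71])]
```

Door follows as planned (about 1.44). Continue.

```bash
python3 -m crank '[{"dp":[0,-1,6],"roll":0,"gripper":255},{"dp":[0,-1,13],"roll":0,"gripper":255},{"dp":[1,-1,20],"roll":0,"gripper":255},{"dp":[1,-1,28],"roll":0,"gripper":255},{"dp":[0,-1,35],"roll":0,"gripper":255},{"dp":[0,-1,42],"roll":0,"gripper":255},{"dp":[-1,0,50],"roll":0,"gripper":255},{"dp":[-2,1,57],"roll":0,"gripper":255},{"dp":[-3,2,64],"roll":0,"gripper":255},{"dp":[-4,2,71],"roll":0,"gripper":255}]'; python3 -c "
from arc import *
st();door();seg(np.linspace(1.07,0.75,10))"
```

```text
time_s: 19.5
eef_pos: [365.9, 151.4, 329.6]
ee_rot: [0.255, 0.19, 0.681, -0.66]
force: [-0.1, 0.7, -1.0]
grip_width: -0.006
t 19.5 pos [365.886 151.421 329.616] F [-0.148  0.692 -1.049] grip -0.005845297270925746 q [ 0.094 -0.345  2.065  0.     0.78   1.569]
[[-0.798 -0.077 -0.598]
 [ 0.595  0.056 -0.801]
 [ 0.096 -0.995  0.001]]
top 0.68 [345.236 112.623 331.   ] theta 1.103 r 253.0
side 0.72 [752.89  -16.672 331.   ] theta -0.673 r 297.0
[(1.07, [-2, 1, 7]), (1.034, [-3, 3, 14]), (0.999, [-5, 4, 20]), (0.963, [-7, 6, 27]), (0.928, [-9, 7, 34]), (0.892, [-12, 9, 41]), (0.857, [-15, 11, 47]), (0.821, [-17, 13, 54]), (0.786, [-20, 15, 60]), (0.75, [-24, 18, 66])]
```

```bash
python3 -m crank '[{"dp":[-2,1,7],"roll":0,"gripper":255},{"dp":[-3,3,14],"roll":0,"gripper":255},{"dp":[-5,4,20],"roll":0,"gripper":255},{"dp":[-7,6,27],"roll":0,"gripper":255},{"dp":[-9,7,34],"roll":0,"gripper":255},{"dp":[-12,9,41],"roll":0,"gripper":255},{"dp":[-15,11,47],"roll":0,"gripper":255},{"dp":[-17,13,54],"roll":0,"gripper":255},{"dp":[-20,15,60],"roll":0,"gripper":255},{"dp":[-24,18,66],"roll":0,"gripper":255}]'; python3 -c "
from arc import *
st();door();seg(np.linspace(0.72,0.45,10))"
```

```text
time_s: 20.53
eef_pos: [401.9, 88.8, 329.6]
ee_rot: [0.255, 0.19, 0.681, -0.66]
force: [-0.8, 0.9, -0.4]
grip_width: 0.002
t 20.5333 pos [401.873  88.83  329.631] F [-0.774  0.922 -0.403] grip 0.0021125983091665745 q [-0.159 -0.321  2.05   0.211  0.799  1.216]
[[-0.798 -0.078 -0.598]
 [ 0.595  0.056 -0.802]
 [ 0.096 -0.995  0.001]]
top 0.79 [395.295  46.988 331.   ] theta 0.773 r 249.0
side 0.81 [397.872  35.191 331.   ] theta 0.733 r 256.0
[(0.72, [-3, 2, 5]), (0.69, [-6, 4, 10]), (0.66, [-9, 6, 15]), (0.63, [-12, 9, 20]), (0.6, [-15, 11, 25]), (0.57, [-18, 14, 29]), (0.54, [-22, 16, 34]), (0.51, [-26, 19, 38]), (0.48, [-29, 22, 42]), (0.45, [-33, 25, 46])]
```

```bash
python3 -m crank '[{"dp":[-3,2,5],"roll":0,"gripper":255},{"dp":[-6,4,10],"roll":0,"gripper":255},{"dp":[-9,6,15],"roll":0,"gripper":255},{"dp":[-12,9,20],"roll":0,"gripper":255},{"dp":[-15,11,25],"roll":0,"gripper":255},{"dp":[-18,14,29],"roll":0,"gripper":255},{"dp":[-22,16,34],"roll":0,"gripper":255},{"dp":[-26,19,38],"roll":0,"gripper":255},{"dp":[-29,22,42],"roll":0,"gripper":255},{"dp":[-33,25,46],"roll":0,"gripper":255}]'; python3 -c "
from arc import *
st();door();seg(np.linspace(0.43,0.25,10))"
```

```text
time_s: 21.57
eef_pos: [448.0, 46.3, 329.4]
ee_rot: [0.255, 0.191, 0.68, -0.66]
force: [-0.3, 1.1, 0.1]
grip_width: -0.001
t 21.5667 pos [447.959  46.313 329.4  ] F [-0.343  1.061  0.061] grip -0.0008108103353153168 q [-0.276 -0.218  1.979  0.307  0.796  1.049]
[[-0.798 -0.077 -0.598]
 [ 0.596  0.056 -0.801]
 [ 0.095 -0.995  0.001]]
top 0.94 [453.154   5.052 331.   ] theta 0.484 r 247.0
side 0.84 [453.481  -8.569 331.   ] theta 0.457 r 259.0
[(0.43, [-3, 2, 2]), (0.41, [-5, 4, 4]), (0.39, [-8, 6, 7]), (0.37, [-11, 8, 9]), (0.35, [-13, 10, 11]), (0.33, [-16, 12, 14]), (0.31, [-19, 14, 16]), (0.29, [-22, 16, 18]), (0.27, [-25, 18, 20]), (0.25, [-28, 20, 22])]
```

```bash
python3 -m crank '[{"dp":[-3,2,2],"roll":0,"gripper":255},{"dp":[-5,4,4],"roll":0,"gripper":255},{"dp":[-8,6,7],"roll":0,"gripper":255},{"dp":[-11,8,9],"roll":0,"gripper":255},{"dp":[-13,10,11],"roll":0,"gripper":255},{"dp":[-16,12,14],"roll":0,"gripper":255},{"dp":[-19,14,16],"roll":0,"gripper":255},{"dp":[-22,16,18],"roll":0,"gripper":255},{"dp":[-25,18,20],"roll":0,"gripper":255},{"dp":[-28,20,22],"roll":0,"gripper":255}]'; python3 -c "
from arc import *
st();door();seg(np.linspace(0.235,0.10,10))"
```

```text
time_s: 22.6
eef_pos: [484.2, 27.9, 330.2]
ee_rot: [0.255, 0.191, 0.68, -0.66]
force: [-1.2, 0.2, 0.3]
grip_width: -0.002
t 22.6 pos [484.212  27.891 330.232] F [-1.204  0.188  0.338] grip -0.0021883242323095576 q [-0.3   -0.127  1.904  0.33   0.789  1.011]
[[-0.798 -0.077 -0.598]
 [ 0.596  0.056 -0.801]
 [ 0.095 -0.995  0.001]]
top 0.57 [499.519 -19.311 331.   ] theta 0.274 r 251.0
side 0.73 [496.363 -20.103 331.   ] theta 0.285 r 253.0
[(0.235, [-2, 2, 1]), (0.22, [-4, 4, 3]), (0.205, [-6, 5, 4]), (0.19, [-8, 7, 5]), (0.175, [-11, 9, 6]), (0.16, [-13, 10, 8]), (0.145, [-15, 12, 9]), (0.13, [-18, 14, 10]), (0.115, [-20, 16, 11]), (0.1, [-22, 17, 12])]
```

```bash
python3 -m crank '[{"dp":[-2,2,1],"roll":0,"gripper":255},{"dp":[-4,4,3],"roll":0,"gripper":255},{"dp":[-6,5,4],"roll":0,"gripper":255},{"dp":[-8,7,5],"roll":0,"gripper":255},{"dp":[-11,9,6],"roll":0,"gripper":255},{"dp":[-13,10,8],"roll":0,"gripper":255},{"dp":[-15,12,9],"roll":0,"gripper":255},{"dp":[-17,13,10],"roll":0,"gripper":255},{"dp":[-18,14,11],"roll":0,"gripper":255},{"dp":[-19,15,12],"roll":0,"gripper":255}]'; python3 -c "
from arc import *
st();door();seg(np.linspace(0.1,0.02,5))"
```

```text
time_s: 23.63
eef_pos: [509.2, 18.3, 329.6]
ee_rot: [0.255, 0.191, 0.68, -0.66]
force: [-0.6, 0.3, -1.0]
grip_width: 0.001
t 23.6333 pos [509.21   18.344 329.586] F [-0.639  0.327 -1.023] grip 0.0006322353732136598 q [-0.305 -0.065  1.85   0.336  0.782  1.   ]
[[-0.798 -0.077 -0.598]
 [ 0.596  0.056 -0.801]
 [ 0.095 -0.995  0.001]]
top 0.22 [599.121  48.746 331.   ] theta -0.172 r 174.0
side 0.89 [526.757 -24.563 331.   ] theta 0.163 r 250.0
[(0.1, [-3, 2, 0]), (0.08, [-6, 5, 1]), (0.06, [-10, 7, 3]), (0.04, [-13, 9, 4]), (0.02, [-16, 12, 5])]
```

```bash
python3 -m crank '[{"dp":[-1,0.8,0.1],"roll":0,"gripper":255},{"dp":[-2,1.5,0.2],"roll":0,"gripper":255},{"dp":[-3,2.3,0.3],"roll":0,"gripper":255},{"dp":[-4,3,0.4],"roll":0,"gripper":255},{"dp":[-5,3.8,0.5],"roll":0,"gripper":255},{"dp":[-6,4.5,0.6],"roll":0,"gripper":255},{"dp":[-7,5.3,0.8],"roll":0,"gripper":255},{"dp":[-8,6,0.9],"roll":0,"gripper":255},{"dp":[-9,6.8,1],"roll":0,"gripper":255},{"dp":[-10,7.5,1.1],"roll":0,"gripper":255}]';  python3 -m crank '[{"dp":[-0.8,0.6,0.1],"roll":0,"gripper":255},{"dp":[-1.6,1.2,0.2],"roll":0,"gripper":255},{"dp":[-2.4,1.8,0.3],"roll":0,"gripper":255}]'; python3 -c "
from arc import *
st();door()"
```

```text
time_s: 24.67
eef_pos: [521.7, 18.5, 329.5]
ee_rot: [0.255, 0.19, 0.68, -0.66]
force: [-0.5, -0.3, 0.6]
grip_width: 0.001
time_s: 24.92
eef_pos: [524.2, 18.4, 329.4]
ee_rot: [0.254, 0.19, 0.681, -0.66]
force: [-14.0, -3.2, 5.2]
grip_width: 0.0
t 24.9167 pos [524.15   18.443 329.378] F [-14.019  -3.189   5.15 ] grip 0.0001657972207903253 q [-0.292 -0.028  1.815  0.326  0.778  1.017]
[[-0.798 -0.078 -0.597]
 [ 0.594  0.056 -0.802]
 [ 0.096 -0.995  0.002]]
top 0.64 [545.978 -30.279 331.   ] theta 0.084 r 252.0
side 0.58 [549.656 -27.027 331.   ] theta 0.071 r 249.0
```

```bash
python3 -m crank '[{"dp":[-0.8,0.6,0.1],"roll":0,"gripper":255},{"dp":[-1.6,1.2,0.2],"roll":0,"gripper":255},{"dp":[-2.4,1.8,0.3],"roll":0,"gripper":255}]'; python3 -m crank '[{"dp":[-0.8,0.6,0.1],"roll":0,"gripper":255},{"dp":[-1.6,1.2,0.2],"roll":0,"gripper":255},{"dp":[-2.4,1.8,0.3],"roll":0,"gripper":255}]'
```

```text
time_s: 25.37
eef_pos: [526.9, 18.2, 329.5]
ee_rot: [0.254, 0.19, 0.68, -0.661]
force: [-9.7, -5.4, 2.9]
grip_width: -0.002
time_s: 25.62
eef_pos: [530.4, 18.2, 329.4]
ee_rot: [0.255, 0.19, 0.68, -0.66]
force: [-6.2, -3.4, 1.7]
grip_width: 0.001
```

```bash
python3 -m crank '[{"dp":[-0.6,0.4,0.1],"roll":0,"gripper":255},{"dp":[-1.2,0.9,0.1],"roll":0,"gripper":255},{"dp":[-1.8,1.3,0.2],"roll":0,"gripper":255}]'; python3 -m crank '[{"dp":[-0.6,0.4,0.1],"roll":0,"gripper":255},{"dp":[-1.2,0.9,0.1],"roll":0,"gripper":255},{"dp":[-1.8,1.3,0.2],"roll":0,"gripper":255}]'; python3 -c "
from arc import *
st();door()"
```

```text
time_s: 25.87
eef_pos: [532.8, 18.4, 329.5]
ee_rot: [0.255, 0.19, 0.68, -0.66]
force: [-3.2, -1.6, 0.1]
grip_width: -0.001
time_s: 26.12
eef_pos: [535.2, 18.5, 329.6]
ee_rot: [0.255, 0.191, 0.681, -0.66]
force: [-1.5, -1.8, -0.4]
grip_width: -0.001
t 26.1167 pos [535.181  18.543 329.609] F [-1.464 -1.752 -0.432] grip -0.0009233954268871829 q [-0.284 -0.002  1.79   0.321  0.773  1.027]
[[-0.798 -0.077 -0.598]
 [ 0.596  0.056 -0.801]
 [ 0.095 -0.995  0.001]]
top 0.83 [563.564 -27.639 331.   ] theta 0.015 r 248.0
side 0.61 [560.765 -33.409 331.   ] theta 0.025 r 254.0
```

```bash
python3 -m crank '[{"dp":[-0.6,0.4,0.1],"roll":0,"gripper":255},{"dp":[-1.2,0.9,0.1],"roll":0,"gripper":255},{"dp":[-1.8,1.3,0.2],"roll":0,"gripper":255}]'; python3 -m crank '[{"dp":[-0.6,0.4,0.1],"roll":0,"gripper":255},{"dp":[-1.2,0.9,0.1],"roll":0,"gripper":255}]';  python3 -m crank '[{"dp":[-0.6,0.4,0.1],"roll":0,"gripper":255},{"dp":[-1.2,0.9,0.1],"roll":0,"gripper":255}]'
```

```text
time_s: 26.57
eef_pos: [537.4, 18.5, 329.7]
ee_rot: [0.255, 0.191, 0.68, -0.66]
force: [0.3, 0.3, 0.0]
grip_width: -0.003
time_s: 26.73
eef_pos: [538.9, 18.5, 329.6]
ee_rot: [0.255, 0.19, 0.68, -0.66]
force: [-3.1, -0.5, 1.2]
grip_width: -0.0
time_s: 26.9
eef_pos: [539.6, 18.6, 329.5]
ee_rot: [0.254, 0.19, 0.681, -0.66]
force: [-19.7, -3.5, 7.9]
grip_width: -0.003
```

```bash
python3 -m crank '[{"dp":[2,-1.5,0],"roll":0,"gripper":255},{"dp":[8,-8,-1],"roll":0,"gripper":255},{"dp":[20,-25,-2],"roll":0,"gripper":255},{"dp":[30,-55,-4],"roll":0,"gripper":255},{"dp":[40,-90,-5],"roll":0,"gripper":255},{"dp":[40,-120,-6],"roll":0,"gripper":255},{"dp":[40,-120,-6],"roll":0,"gripper":255}]'; python3 -c "
from arc import *
st();door()
q=eyes.capture('top');p=eyes.capture('side')
for P in (q,p):
    h=cv2.cvtColor(P['color'],cv2.COLOR_RGB2HSV);m=cv2.inRange(h,(18,70,50),(35,255,255))
    n,l,s,c=cv2.connectedComponentsWithStats(m)
    for i in range(1,n):
        if 60<s[i,4]<250: print(c[i],s[i],onz(P,c[i],169))
a=p['color'][60:250,300:500];b=q['color'][90:280,120:320]
cv2.imwrite('pics/c4.png',cv2.cvtColor(np.hstack([cv2.resize(a,None,fx=2,fy=2,interpolation=2),cv2.resize(b,None,fx=2,fy=2,interpolation=2)]),4))"
```

```text
time_s: 27.48
eef_pos: [434.7, 14.9, 407.1]
ee_rot: [0.258, 0.193, 0.678, -0.66]
force: [0.3, 0.3, 0.7]
grip_width: -0.004
t 27.4833 pos [434.679  14.862 407.102] F [0.338 0.304 0.712] grip -0.0035622521203900258 q [-0.398 -0.297  1.84   0.335  1.032  0.987]
[[-0.792 -0.079 -0.605]
 [ 0.603  0.053 -0.796]
 [ 0.095 -0.995  0.005]]
top 0.72 [563.179 -28.234 331.   ] theta 0.016 r 249.0
side 0.58 [563.327 -33.959 331.   ] theta 0.015 r 255.0
[233.073 188.372] [226 182  15  14 164] [644.334  92.115 169.   ]
[ 52.577 341.095] [ 48 317   9  48 168] [291.767 475.418 169.   ]
[388.471 179.941] [383 175  12  11 102] [646.147  90.522 169.   ]
```

View pics/c4.png

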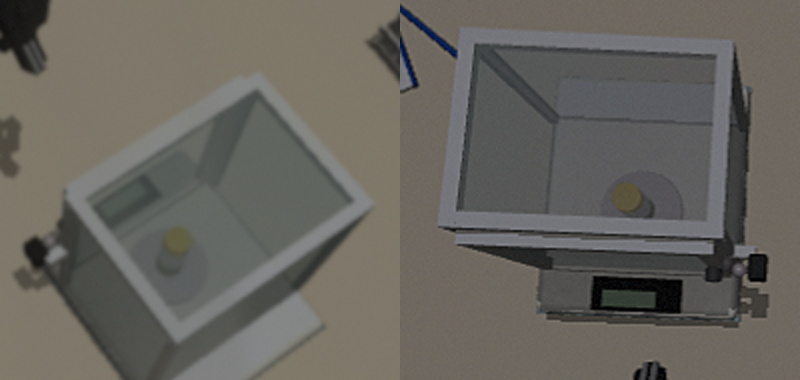

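The door lies flush along the box front (right crop, row 240), with the knob at 713,272 beside the catch. The pot stands on the pan in the same place as before, and the robot is clear.

```bash
python3 -c "
from h import *
q=eyes.capture('top')
for l in('pot_a','beaker'):
    for d in models.spot_point(q,l)[:2]: print(l,d['confidence'],onz(q,d['centre'],0))
print(ctrl.finish_job())"
```

```text
pot_a 0.75 [ 488.621 -403.943    0.   ]
pot_a 0.46 [ 589.881 -262.341    0.   ]
beaker 0.64 [ 641.321 -426.742    0.   ]
the job is handed in; nothing more can be done
None
```

The sample pot is standing on the pan, the door is shut on its catch, and the job is handed in at about 28 s of the 66 s allowed.

**How it was done**
- **Tool lean:** The moves offer no tilt command. I got the 37° lean by pushing the arm past its reach high above the balance, which makes it tip the tool a little each time.
- **Pot:** I gripped the yellow-capped pot upright and took it in through the open front. I lowered it in steps of about 1 mm until the wrist force showed contact (5.7 N), then opened the fingers slowly and backed out.
- **Door:** I swung it slowly with closed fingers on the top edge of its outer face. The catch resisted at about 14 N, then the force fell away. A final gentle push to about 20 N met a firm stop.

**Last checks**
- **Pot position:** It stands upright at about (645, 91), 1 mm from the estimated pan centre of (645, 92), and did not move while the door closed.
- **Door angle:** The pictures show the door flush with the box front. The networks read 0.015 to 0.016 rad instead of 0, which is within the error of my balance heading. I take it as fully home because of the draw-in, the firm stop and the flush look; no sensor confirms the click.
- **Other items:** The beaker reads within about 4 mm of its first position. The two white-capped pots read up to 10 mm from their first readings. I put that down to scatter in the detections, because nothing came near them, but I did not check it further.
- **Robot:** It was clear of everything when I handed in.

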